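Clear the mug off the card and hold the stamp in its frame

TASK

The full mug is standing on the printed frame of the green card: slide it along the grey board, without lifting or tipping it, onto the round blue spot, and let go of it there. Then pick up the wooden rubber stamp by its knob and press it flat inside the card's dark red frame, centred in the frame and with its long side along the frame's long side, with a light push of about 6 N. Finish while still gripping the knob and keeping that push on; leave the tape roll, remote control, eraser and binder clip where they are.

Things in the scene. Friction and masses are not known exactly. Their poses are not given: they have to be found in the camera images.
- mug: white mug with green dots, 93 mm tall, round body 78 mm across, 0.2 to 0.3 kg, slides easily on board and card. Origin at its underside, z up; the round body's axis is at (0, +0.018) in its own frame; the handle loop sticks out to its own -y, to y = -0.057: top bar at z = 0.070 to 0.087, up to 26 mm wide along the mug's x; outer upright bar 10 mm wide at y = -0.047 to -0.057
- mug_center (a point): point on the axis of the mug's round body, at the level of its underside; axes as the mug's
- mug_handle (a point): a point in the loop of the mug's handle, 62 mm above its underside and 62 mm out from the axis of the round part; the place to pinch the loop from above, with the fingers closing along the mug's x axis. Axes as the mug's
- mug_spot: flat round blue vinyl spot, 104 mm across, less than 1 mm thick, stuck on the board (it makes no step). Origin at its centre, on the board
- form_card: pale green stiff card, 170 mm (its x) by 125 mm (its y), 1 mm thick, fixed to the board; origin at the centre of its underside, z up. A dark red frame is printed on one half, grey ruled lines on the other
- stamp_frame (a point): centre of the dark red printed frame, on the card's upper face (35 mm from the card's centre towards its own +x). The frame is 46 mm along the card's x and 64 mm along the card's y inside; axes as the card's (y = long side of the frame)
- stamp: wooden rubber stamp, 66 mm tall, upright: block 32 mm (its x) by 50 mm (its y), to 20 mm high; neck 18 mm thick; round knob 27 mm across from z = 0.034 to 0.066. 0.07 kg. Origin at the centre of its sole, z up. The rubber sole yields 1 mm for each 2.5 N, 3 mm at most, and is hard beyond that
- stamp_knob (a point): centre of the stamp's knob, 50 mm above the sole; axes as the stamp's. Grip here
- tape: roll of brown tape lying flat, 96 mm across, 48 mm high; leave alone. Origin at its underside
- remote: black remote control lying on the board, 193 mm long (its x) by 46 mm by 19 mm high; leave alone. Origin at its underside
- eraser: blue and white eraser, 23 x 52 x 13 mm; leave alone. Origin at its underside
- binder_clip: blue binder clip, 41 x 24 x 39 mm high; leave alone. Origin at its underside
- board: low desk stand, a grey board 370 mm (x) by 730 mm (y) on side rails, fixed on the desk: everything stands on its top face, at z = 0.070. Origin at the centre of its underside, on the desk
There are look-alikes about, which are no part of the job. Leave any yellow look-alike of the stamp alone.

How it is judged:
By the outcome, as a careful person would: the job done as asked, in the order asked, and still so for the second after the job is handed in, while the arm keeps its last pose, push and grip.
It also fails if it takes over 56 s, if anything falls off the work surface, if the arm or the gripper's body presses on something with over 40 N, if the wrist force passes 120 N, or if a joint passes its speed limit or range.

ROBOT

A 6-joint arm with a two-finger parallel gripper is mounted at the origin on a cart in front of the work surface, level with it; the furniture and walls round the work are solid. World frame = base frame: x ahead of the robot, y to its left, z up, the work surface at z = 0. Lengths are in mm, angles in rad, forces in N, time in s.
With the tool pointing down it reaches from about 400 to 825 mm from the base axis. Payload 7 kg.
Tool frame: the origin (TCP) lies between the finger pads, 19 mm behind the fingertips; this is the grasp point; z points along the fingers, y is the line along which they close (so a half turn about z gives the same grasp; the last joint's range is limited). The gripper opens to 85 mm and grips with 20 to 120 N. Pads are 22 mm wide; open, the fingers measure 114 mm over their backs; the gripper's body (76 mm by 85 mm) begins 54 mm behind the grasp point. The pads swing forward as they close: fully open they stand 13 mm farther back than shut.
Start: joints at [-1.058, 0.359, 0.012, 0, -1.224, -0.288], TCP at [150.44, -657.999, 250.002] pointing down, gripper open.
Joint ranges: [-3.07, 3.07], [-1.43, 2.12], [-1.02, 1.25], [-3.03, 1.67], [-3.05, -0], [-3.03, 3.03]. Speed limits (rad/s): [2.39, 2.39, 3.01, 3.14, 3.14, 3.14].

INTERFACE

Orientations are given as a unit quaternion [w, x, y, z].
In Python, from bench import robot gives the robot as it stands. The module is installed in compiled form; this text tells all that it offers.
- The arm moves only by the shell command python3 -m inch 'ROWS' [OPENING] [FORCE]. ROWS is text: rows parted by semicolons, each of 6 numbers parted by spaces: the shift along the world's x, y, z in m, then the turn, a rotation vector about the world's x, y, z in rad. A call has 1 to 10 rows; each row shifts and turns the commanded pose from where the row before left it; what a row does not reach is not made up. A row lasts 1/12 s, in which the tool goes at most 41.7 mm and 7.16 degrees, less where a joint would pass 70% of its speed; a pose out of reach is approached as far as the arm can. A call is refused whole if a number of a shift passes 0.0417 or a number of a turn 0.125, either way. A call with a gripper value outside its range is refused whole. OPENING is the opening, from -1 (shut) to 1 (fully open), set as the call begins (- or left out, the last holds). The fingers move at their own pace and stop on an object; FORCE is the grip in N (left out, the last holds). Time passes only in rows, so rows that do not move let the fingers close. It gives the time, the measured TCP pose, the force, the opening and the grip force at its end, in the units of the state.
- robot.state(): the state, without advancing time (a new reading comes with each control period).
- robot.camera(name): name is "scene" or "top" or "wrist"; returns a dict with "img" (480x640x3 uint8, red, green, blue), "z_map" (480x640 float32, mm along the optical axis (not along the pixel's ray), 0 where there is no reading), "fx", "fy", "cx", "cy" (pixels), "origin" and "attitude" of the camera in the world. Camera axes: x right, y down, z forward; pixel columns grow to the right and rows downward; lengths in mm; the calibration is good to about 2 mm. A picture is of the moment at which its call begins.
- robot.sign_off(): hands the job in; it is judged then, once.
The state is a dict: "time_s": time; "joints": joint angles; "dq": joint speeds; "tau": joint torques, N m; "eef_pos": TCP position; "orientation": TCP orientation; "wrist_force": force on the tool from outside, world axes, zero at the start; "wrist_torque": the same for the moment, N m; "finger_gap": finger opening in mm; "grasp_force": force on a finger pad.
Only numpy, scipy, OpenCV 4.12 (cv2) and the standard library are available. Lean on these libraries where they do the work, as an engineer would, in place of code of your own. Each camera call takes 0.05 s, during which the arm holds its last target. There are 200 camera calls.

## Working session

There is one attempt and no reset: what is moved stays moved. The work goes in short steps, Python scripts to look and compute and a shell command to move; the robot and the scene stay as the last step left them, time stands still between calls to the robot, and variables do not carry over. Pictures are saved under pics/ and viewed, at most 10 in all, crops included, and the job is handed in when it is done.

```bash
mkdir -p pics; cat > h.py <<'E'
import numpy as np, cv2
from bench import robot
from scipy.spatial.transform import Rotation as R
def rot(q):
    q=np.array(q,float)
    return q if q.shape==(3,3) else R.from_quat([q[1],q[2],q[3],q[0]]).as_matrix()
def grab(name,tag):
    c=robot.camera(name); cv2.imwrite(f'pics/{tag}.png',c['img'][:,:,::-1]); np.save(f'pics/{tag}.npy',c,allow_pickle=True); return c
def load(tag): return np.load(f'pics/{tag}.npy',allow_pickle=True).item()
def ray(c,uv):
    uv=np.atleast_2d(uv).astype(float)
    d=np.c_[(uv[:,0]-c['cx'])/c['fx'],(uv[:,1]-c['cy'])/c['fy'],np.ones(len(uv))]
    return np.array(c['origin'],float),d@rot(c['attitude']).T
def plane(c,uv,z):
    o,d=ray(c,uv); return o+d*((z-o[2])/d[:,2])[:,None]
def cloud(c,mask=None):
    v,u=np.nonzero((c['z_map']>0)&(True if mask is None else mask>0))
    o,d=ray(c,np.c_[u,v]); return o+d*c['z_map'][v,u][:,None],np.c_[u,v]
def two(c1,uv1,c2,uv2):
    o1,d1=ray(c1,uv1);o2,d2=ray(c2,uv2);d1=d1[0];d2=d2[0]
    t=np.linalg.lstsq(np.c_[d1,-d2],o2-o1,rcond=None)[0]
    a,b=o1+d1*t[0],o2+d2*t[1]; return (a+b)/2,np.linalg.norm(a-b)
E
python3 - <<'E'
from h import *
for n in('top','scene'):
    c=grab(n,n+'0'); print(n,c['origin'],c['attitude'],c['fx'],c['cx'],c['cy'])
print(robot.state())
E
```

```text
top [ 525.59265407   73.33664745 1114.66092417] [-0.02415386  0.70742174 -0.70613516  0.01855277] 494.698318739503 308.99615658195034 238.19336554292028
scene [139.72600273 602.4251799  827.06606144] [ 0.12625032 -0.30915524  0.87446046 -0.35185622] 439.1993882676108 315.9428151324095 242.85950220601842
{'time_s': 0.1, 'joints': array([-1.05786627e+00,  3.59336148e-01,  1.11664064e-02, -2.88228230e-04,
       -1.22406850e+00, -2.88104142e-01]), 'dq': array([ 0.00064007, -0.00013542,  0.00477493, -0.00117717, -0.00202716,
       -0.00113938]), 'tau': array([-1.92737192e-03, -5.84766412e+01,  2.94110531e+01,  6.95467785e+00,
       -3.17694779e-03, -3.21168397e-05]), 'eef_pos': array([ 150.37584518, -657.64547162,  249.15441764]), 'orientation': array([-1.56318349e-04, -1.12127563e-01,  9.93693550e-01,  7.16731534e-04]), 'wrist_force': array([ 0.71806242, -0.0449674 ,  0.01498729]), 'wrist_torque': array([ 0.0335971 ,  0.03983448, -0.05252018]), 'grasp_force': 0.0, 'finger_gap': 85.44247337830384}
```

View pics/top0.png

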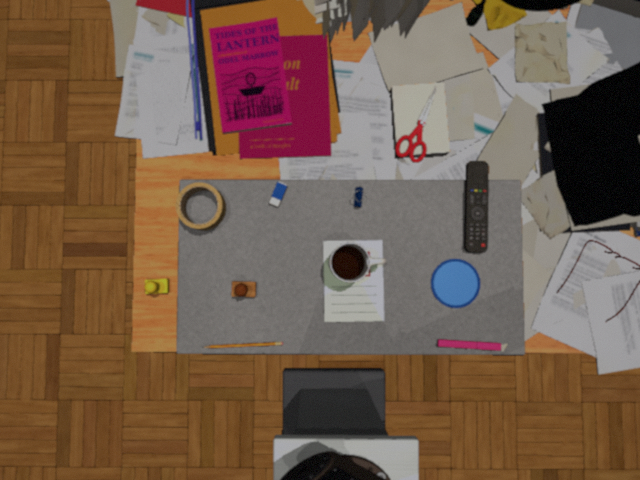

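View pics/scene0.png

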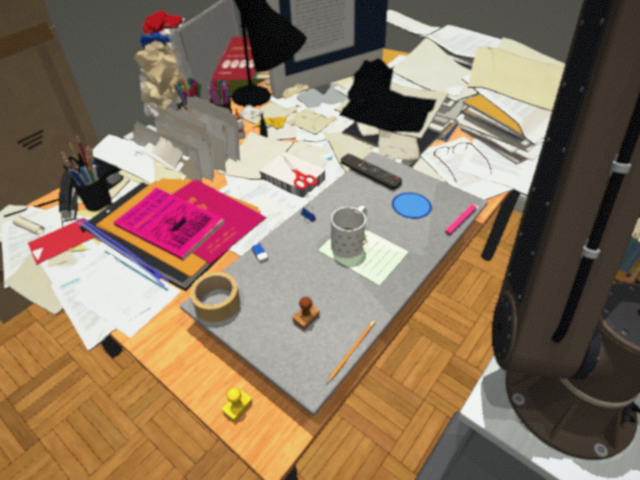

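Top view: the mug is at (349,263) with its handle at (378,260), on the card (354,280). The blue spot is at (455,283), with the remote's end close to it at (476,250).
Things that could be taken for the stamp: the brown stamp at (242,290) and the yellow look-alike at (157,287), which is off the board. I choose the brown wooden one. The mug and the blue disc have no rivals; the pink pen (470,345) and pencil (245,345) are just clutter.

```bash
cat > m.py <<'E'
from h import *
def hsv(c): return cv2.cvtColor(c['img'],cv2.COLOR_RGB2HSV)
def big(m):
    n,l,s,ce=cv2.connectedComponentsWithStats(m.astype(np.uint8)); i=1+np.argmax(s[1:,4]); return (l==i),ce[i]
E
python3 - <<'E'
from m import *
t=load('top0');s=load('scene0')
P,uv=cloud(t); g=np.full((480,640,3),np.nan); g[uv[:,1],uv[:,0]]=P
print('board z',np.median(g[230:330,270:310,2]))
# spot
C=[]
for c,x0 in((t,(420,250,500,320)),(s,(380,180,445,225))):
    h=hsv(c);m=np.zeros((480,640),bool);a=x0
    m[a[1]:a[3],a[0]:a[2]]=((h[...,0]>95)&(h[...,0]<120)&(h[...,1]>120))[a[1]:a[3],a[0]:a[2]]
    m,ce=big(m);q=plane(c,np.argwhere(m)[:,::-1],70)
    print('spot',ce,q.mean(0),cv2.minEnclosingCircle(q[:,:2].astype(np.float32)),m.sum());C.append(ce)
print('two-view',two(t,C[0],s,C[1]))
# mug from depth
for c,n in((t,'top'),(s,'scene')):
    P,uv=cloud(c); k=(P[:,0]>420)&(P[:,0]<640)&(P[:,1]>-130)&(P[:,1]<90)&(P[:,2]>90)
    M=P[k]; print(n,'mug z pct',np.percentile(M[:,2],[1,50,90,99]),M.min(0),M.max(0))
    r=M[M[:,2]>155]; print(' rim',cv2.minEnclosingCircle(r[:,:2].astype(np.float32)),len(r))
# stamp knob
k2=[]
for c,a in((t,(222,270,262,305)),(s,(285,285,325,335))):
    h=hsv(c);m=np.zeros((480,640),bool)
    m[a[1]:a[3],a[0]:a[2]]=((h[...,1]>90)&((h[...,0]<20)|(h[...,0]>170)))[a[1]:a[3],a[0]:a[2]]
    P,uv=cloud(c,m);kn=P[:,2]>110
    print('stamp n',m.sum(),'zmax',np.percentile(P[:,2],[5,50,95]),'knob',P[kn].mean(0),uv[kn].mean(0),kn.sum())
    b=P[(P[:,2]>82)&(P[:,2]<97)];print(' block',cv2.minAreaRect(b[:,:2].astype(np.float32)))
    k2.append(uv[kn].mean(0))
print(two(t,k2[0],s,k2[1]))
# card
h=hsv(t);a=(315,235,390,328);m=np.zeros((480,640),bool);m[a[1]:a[3],a[0]:a[2]]=(t['img'].min(2)>150)[a[1]:a[3],a[0]:a[2]]
m,_=big(m);q=plane(t,np.argwhere(m)[:,::-1],71);print('card',cv2.minAreaRect(q[:,:2].astype(np.float32)))
big_=np.hstack([cv2.resize(t['img'][235:330,315:400],None,fx=4,fy=4),cv2.resize(t['img'][260:320,215:275],(380,380))])
cv2.imwrite('pics/crop1.png',big_[:,:,::-1]) if 0 else cv2.imwrite('pics/crop1.png',cv2.resize(t['img'][235:330,220:400],None,fx=4,fy=4)[:,:,::-1])
E
```

```text
board z nan
spot [455.07579859 282.93340552] [ 495.19637057 -225.17795823   70.        ] ((495.3015441894531, -225.2181396484375), 50.87348175048828) 1847
spot [411.28306878 205.04761905] [ 493.13006642 -224.46609693   70.        ] ((493.75665283203125, -225.36231994628906), 49.77671432495117) 756
two-view (array([ 494.50744712, -226.24064629,   67.66557896]), np.float64(1.3825039590741384))
top mug z pct [ 94.47491307  99.90414469 162.01910716 165.87242058] [499.1549374  -69.11623614  91.32886054] [575.96648198  42.42779106 167.96438382]
 rim ((536.6045532226562, -8.090612411499023), 50.885215759277344) 289
scene mug z pct [ 91.62649303 134.88117872 161.00813278 164.82411755] [497.40498118 -68.81884041  90.02413015] [576.10475995  44.45425912 165.59402523]
 rim ((537.6048583984375, -7.809850215911865), 51.572914123535156) 300
stamp n 375 zmax [ 85.1399564   90.89190255 134.9545097 ] knob [482.48638464 217.51541894 131.41758823] [240.06993007 289.76923077] 143
 block ((482.3330078125, 217.8936767578125), (49.09284210205078, 31.29714584350586), 86.94977569580078)
stamp n 482 zmax [ 78.30363344  91.0402213  134.79173197] knob [477.16393351 222.27842086 129.75810939] [305.35338346 303.35338346] 133
 block ((480.2491455078125, 219.32089233398438), (49.730899810791016, 29.97602081298828), 87.84056091308594)
(array([481.50442102, 218.46440219, 122.00760667]), np.float64(1.4261326846072537))
card ((474.871337890625, -12.89892578125), (114.80352783203125, 121.80084228515625), 0.16468879580497742)
```

```bash
python3 - <<'E'
from m import *
from scipy.optimize import least_squares
t=load('top0');s=load('scene0')
for c in(t,s):
    P,uv=cloud(c)
    b=P[(abs(P[:,0]-480)<40)&(P[:,1]>90)&(P[:,1]<150)];print('board',np.median(b[:,2]),len(b))
    k=(P[:,0]>480)&(P[:,0]<600)&(P[:,1]>-90)&(P[:,1]<60)
    M=P[k]; r=M[(M[:,2]>157)&(M[:,1]>-38)]
    f=least_squares(lambda p:np.hypot(r[:,0]-p[0],r[:,1]-p[1])-p[2],[537,4,37],loss='soft_l1');print('rim',f.x,np.median(abs(f.fun)))
    d=np.hypot(M[:,0]-f.x[0],M[:,1]-f.x[1]);hd=M[(d>46)&(d<76)&(M[:,2]>130)&(M[:,1]<0)]
    v=hd.mean(0)[:2]-f.x[:2];print('handle',hd.mean(0),len(hd),'dir deg',np.degrees(np.arctan2(v[1],v[0])),'zmax',np.percentile(hd[:,2],90), 'x range',np.percentile(hd[:,0],[3,97]))
E
```

```text
board 69.84692797094453 1065
rim [537.18941238   3.94505478  37.35649132] 0.8774000980232515
handle [539.45455558 -54.16236468 153.97951612] 69 dir deg -87.76762646146858 zmax 158.2933092786801 x range [533.87878861 543.68377931]
board 69.80245980624181 1115
rim [536.43813965   4.80755936  37.47241561] 0.8435068089801518
handle [538.02668703 -55.03194598 149.79902813] 42 dir deg -88.4793375554068 zmax 159.18547648225146 x range [533.53637413 543.66475687]
```

View pics/crop1.png

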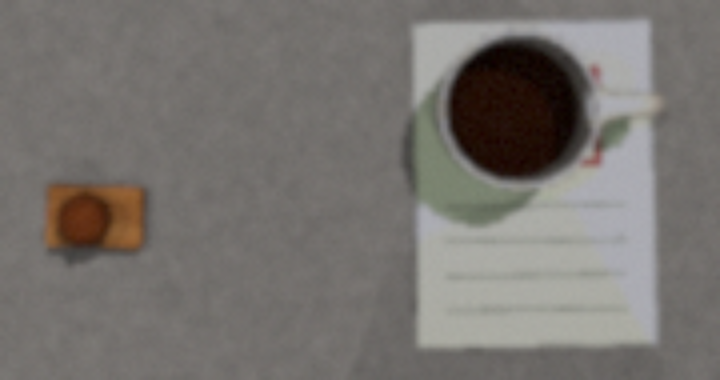

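The crop shows the wooden stamp at about (95,218), with its long side along world y. The mug stands over the red frame, whose corners are visible at (596,75) and (596,160). The frame is on the card's far (+x) half.

Checks: the board measures z ≈ 69.8. The mug axis is at (537, 4.4) and its handle points about -88°, so the grip point is (539, -57.6, 133). I'll move above the handle and look with the wrist camera.

```bash
python3 -m inch '0.0194 0.03 0 0 0 0.069;0.0194 0.03 0 0 0 0.069;0.0194 0.03 0 0 0 0.069;0.0194 0.03 0 0 0 0.069;0.0194 0.03 0 0 0 0.069;0.0194 0.03 0 0 0 0.069;0.0194 0.03 0 0 0 0.069;0.0194 0.03 0 0 0 0.069;0.0194 0.03 0 0 0 0.069;0.0194 0.03 0 0 0 0.069' >/dev/null
python3 -m inch '0.0194 0.03 0 0 0 0.069;0.0194 0.03 0 0 0 0.069;0.0194 0.03 0 0 0 0.069;0.0194 0.03 0 0 0 0.069;0.0194 0.03 0 0 0 0.069;0.0194 0.03 0 0 0 0.069;0.0194 0.03 0 0 0 0.069;0.0194 0.03 0 0 0 0.069;0.0194 0.03 0 0 0 0.069;0.0194 0.03 0 0 0 0.069' >/dev/null
python3 -m inch '0 0 0 0 0 0;0 0 0 0 0 0'
python3 - <<'E'
from m import *
c=grab('wrist','w1');st=robot.state();print(st['joints'],c['origin'],rot(c['attitude'])[:,2],np.degrees(np.arctan2(*rot(st['orientation'])[[1,0],1])))
E
```

```text
time_s: 1.93
eef_pos: [538.9, -56.4, 249.2]
orientation: [0.001, 0.72, -0.694, -0.0]
wrist_force: [-0.3, -1.1, -0.0]
finger_gap: 85.3
grasp_force: 0.0
[ 2.55863039e-01  1.40254807e-01 -2.83274698e-01 -2.05363213e-04
 -1.14875526e+00 -2.20851586e-01] [ 542.20252656 -123.76186342  372.39834264] [-0.0117458   0.26458778 -0.96429007] -177.99882544833312
```

View pics/w1.png

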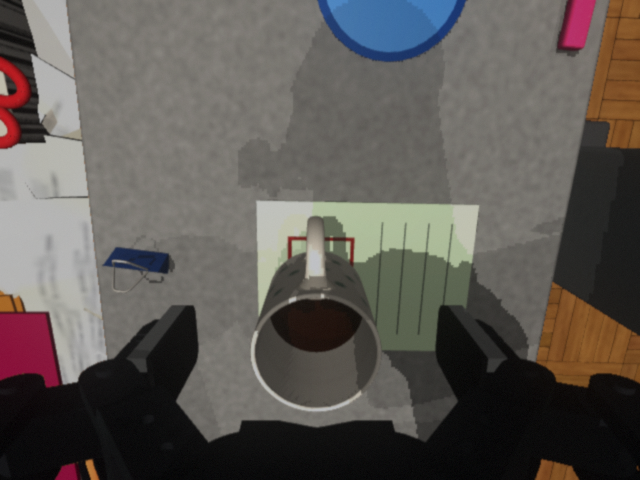

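Wrist view: the handle runs straight up the image at (316,215–280), between the fingers. The card's upper corners are at (257,201) and (479,206), the red frame is at (288–354,237), and the spot is at the top, (392,10).

```bash
python3 - <<'E'
from m import *
from scipy.optimize import least_squares
c=load('w1');t=load('top0')
P,uv=cloud(c);k=(P[:,0]>480)&(P[:,0]<600)&(P[:,1]>-90)&(P[:,1]<60)&(uv[:,1]<415)
M=P[k];r=M[(M[:,2]>158)&(M[:,2]<170)&(M[:,1]>-38)]
f=least_squares(lambda p:np.hypot(r[:,0]-p[0],r[:,1]-p[1])-p[2],[537,4,37],loss='soft_l1');print('rim',f.x,np.median(abs(f.fun)),np.median(r[:,2]))
hd=M[(np.hypot(M[:,0]-f.x[0],M[:,1]-f.x[1])>44)&(M[:,2]>135)&(M[:,1]<-38)]
v=hd.mean(0)[:2]-f.x[:2];print('handle',hd.mean(0),hd.min(0),hd.max(0),np.degrees(np.arctan2(v[1],v[0])))
# card edges: pale-green mask on the card plane
print('corners w',plane(c,[[257,201],[479,206]],71))
# handle far tip in two views
print(two(c,[316,216],t,[384.5,261]))
b=P[(P[:,1]<-100)&(P[:,1]>-130)&(abs(P[:,0]-480)<60)];print('board',np.median(b[:,2]))
# red frame corners in wrist, top
h=hsv(c);m=((h[...,0]<8)|(h[...,0]>172))&(h[...,1]>110);m[:225]=0;m[300:]=0;m[:,:270]=0;m[:,370:]=0
q=plane(c,np.argwhere(m)[:,::-1],71);print('red',m.sum(),q.min(0),q.max(0))
E
```

```text
rim [537.60701971   0.6956737   37.25825902] 0.7344986064958796 162.18798062383655
handle [540.06812767 -65.63483677 274.64228871] [480.03142244 -76.48096422 135.02077294] [599.9876066  -42.89149414 310.92552995] -87.87508881741424
corners w [[584.90246787 -72.95529048  71.        ]
 [415.89519423 -75.3672304   71.        ]]
(array([540.16523921, -71.39259568, 112.51662824]), np.float64(0.17002458158954195))
board 69.30119851091249
red 243 [509.75509539 -46.68271395  71.        ] [560.88198622 -24.5735618   71.        ]
```

Card checks: the measured edge is 169 mm against 170, its x axis is at about +0.8°, and the frame centre is about (534.5, -11.2). The handle lines up, so I'll descend onto it and close partly.

```bash
python3 -m inch '0.0001 -0.0002 -0.0117 0 0 0;0 -0.0002 -0.0117 0 0 0;0 -0.0002 -0.0117 0 0 0;0 -0.0002 -0.0117 0 0 0;0 -0.0002 -0.0117 0 0 0;0 -0.0002 -0.0117 0 0 0;0 -0.0002 -0.0117 0 0 0;0 -0.0002 -0.0117 0 0 0;0 -0.0001 -0.0117 0 0 0;0 0 -0.0107 0 0 0' 0 20
python3 -m inch '0 0 0 0 0 0;0 0 0 0 0 0;0 0 0 0 0 0;0 0 0 0 0 0'
python3 - <<'E'
from m import *
c=grab('wrist','w2')
E
```

```text
time_s: 2.82
eef_pos: [537.7, -60.8, 133.5]
orientation: [0.0, 0.718, -0.696, -0.0]
wrist_force: [-0.6, 0.1, -0.6]
finger_gap: 42.9
grasp_force: 0.0
time_s: 3.15
eef_pos: [539.0, -59.8, 134.8]
orientation: [-0.001, 0.719, -0.695, 0.0]
wrist_force: [0.4, -0.4, 0.2]
finger_gap: 42.8
grasp_force: 0.0
```

View pics/w2.png

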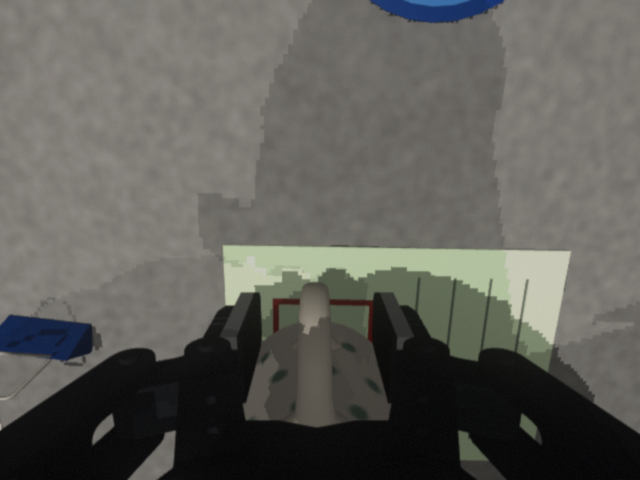

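The handle (315,283–420) sits centred between the fingers, at columns 250 and 385. Now I'll close on it.

```bash
python3 -m inch '0 0 0 0 0 0;0 0 0 0 0 0;0 0 0 0 0 0;0 0 0 0 0 0;0 0 0 0 0 0;0 0 0 0 0 0' -1 30
```

```text
time_s: 3.7
eef_pos: [538.8, -59.7, 134.4]
orientation: [-0.0, 0.719, -0.695, 0.0]
wrist_force: [-0.8, -1.1, 4.5]
finger_gap: 15.7
grasp_force: 28.5
```

```bash
python3 -m inch '-0.0003 -0.0015 0 0 0 0;-0.0006 -0.003 0 0 0 0;-0.0008 -0.0045 0 0 0 0;-0.0011 -0.006 0 0 0 0;-0.0011 -0.006 0 0 0 0;-0.0011 -0.006 0 0 0 0;-0.0011 -0.006 0 0 0 0;-0.0011 -0.006 0 0 0 0;-0.0011 -0.006 0 0 0 0;-0.0011 -0.006 0 0 0 0'
python3 -m inch '-0.0011 -0.006 0 0 0 0;-0.0011 -0.006 0 0 0 0;-0.0011 -0.006 0 0 0 0;-0.0011 -0.006 0 0 0 0;-0.0011 -0.006 0 0 0 0;-0.0011 -0.006 0 0 0 0;-0.0011 -0.006 0 0 0 0;-0.0011 -0.006 0 0 0 0;-0.0011 -0.006 -0.0003 0 0 0;-0.0011 -0.006 -0.0003 0 0 0'
python3 -m inch '-0.0011 -0.006 -0.0002 0 0 0;-0.0011 -0.006 -0.0002 0 0 0;-0.0011 -0.006 0 0 0 0;-0.0011 -0.006 0 0 0 0;-0.0011 -0.006 0 0 0 0;-0.0011 -0.006 0 0 0 0;-0.0011 -0.005 0 0 0 0;-0.0008 -0.004 0 0 0 0;-0.0006 -0.003 0 0 0 0;-0.0003 -0.002 0 0 0 0'
python3 - <<'E'
from m import *
c=grab('wrist','w3');grab('top','top3');grab('scene','scene3')
h=hsv(c);m=(h[...,0]>100)&(h[...,0]<120)&(h[...,1]>120);m[260:]=0
m,ce=big(m);q=plane(c,np.argwhere(m)[:,::-1],70);print(m.sum(),q.min(0),q.max(0))
E
```

```text
time_s: 4.53
eef_pos: [528.9, -111.4, 134.0]
orientation: [0.0, 0.719, -0.695, -0.0]
wrist_force: [-0.1, 2.0, -0.0]
finger_gap: 15.6
grasp_force: 28.3
time_s: 5.37
eef_pos: [518.0, -171.3, 133.3]
orientation: [0.0, 0.719, -0.695, -0.0]
wrist_force: [-0.0, 0.9, -1.2]
finger_gap: 16.0
grasp_force: 28.4
time_s: 6.2
eef_pos: [508.6, -221.1, 133.0]
orientation: [0.0, 0.719, -0.695, -0.0]
wrist_force: [-0.5, 0.8, 0.3]
finger_gap: 15.8
grasp_force: 28.4
16723 [ 443.98915839 -277.95650615   70.        ] [ 546.23094467 -228.31759154   70.        ]
```

```bash
python3 - <<'E'
from m import *
from scipy.optimize import least_squares
for n in('top3','scene3'):
    c=load(n);P,uv=cloud(c)
    k=(abs(P[:,0]-507)<50)&(abs(P[:,1]+157)<45)&(P[:,2]>156)&(P[:,2]<170)&(P[:,1]>-195)
    r=P[k];f=least_squares(lambda p:np.hypot(r[:,0]-p[0],r[:,1]-p[1])-p[2],[507,-157,37],loss='soft_l1');print(n,f.x,np.median(abs(f.fun)),np.percentile(r[:,2],[50,90]),len(r))
c=load('top3');h=hsv(c)
w=load('w3');print(w['img'].shape)
E
```

```text
return _methods._mean(a, axis=axis, dtype=dtype,
  ret = ret.dtype.type(ret / rcount)
Traceback (most recent call last):
IndexError: index -1 is out of bounds for axis 0 with size 0
```

The arm hides the mug from the top camera, so I'll go on by odometry: about (-12, -68) mm remain, and I'll verify after release.

```bash
python3 -m inch '-0.0004 -0.002 0 0 0 0;-0.0008 -0.004 0 0 0 0;-0.001 -0.006 0 0 0 0;-0.001 -0.006 0 0 0 0;-0.001 -0.006 0 0 0 0;-0.001 -0.006 0 0 0 0;-0.001 -0.006 0 0 0 0;-0.001 -0.006 0 0 0 0;-0.001 -0.006 0 0 0 0;-0.001 -0.006 0 0 0 0' >/dev/null
python3 -m inch '-0.001 -0.005 0 0 0 0;-0.0008 -0.004 0 0 0 0;-0.0006 -0.003 0 0 0 0;-0.0004 -0.002 0 0 0 0;0 0 0 0 0 0;0 0 0 0 0 0'
python3 - <<'E'
from m import *
from scipy.optimize import least_squares
for n in('top','scene'):
    c=grab(n,n+'4');P,uv=cloud(c)
    k=(abs(P[:,0]-495)<50)&(abs(P[:,1]+225)<45)&(P[:,2]>156)&(P[:,2]<170)&(P[:,1]>-262)
    r=P[k]
    if len(r)<20: print(n,len(r));continue
    f=least_squares(lambda p:np.hypot(r[:,0]-p[0],r[:,1]-p[1])-p[2],[495,-225,37],loss='soft_l1');print(n,f.x,np.median(abs(f.fun)),len(r))
E
```

```text
time_s: 7.68
eef_pos: [496.8, -288.8, 133.1]
orientation: [0.0, 0.719, -0.695, 0.0]
wrist_force: [-1.3, 0.4, 1.8]
finger_gap: 15.6
grasp_force: 28.5
top 0
scene [ 494.48311983 -224.06610242   37.40328472] 1.1699771080337165 202
```

The scene view puts the mug axis at (494.5, -224) and the spot at (494.5, -225), so it is centred. I'll release and rise straight up.

```bash
python3 -m inch '0 0 0 0 0 0;0 0 0 0 0 0;0 0 0 0 0 0;0 0 0 0 0 0' 0
python3 -m inch '0 0 0.006 0 0 0;0 0 0.012 0 0 0;0 0 0.016 0 0 0;0 0 0.016 0 0 0;0 0 0.016 0 0 0;0 0 0.016 0 0 0;0 0 0.016 0 0 0;0 0 0.012 0 0 0;0 0 0.006 0 0 0'
python3 - <<'E'
from m import *
from scipy.optimize import least_squares
for n in('top','scene'):
    c=grab(n,n+'5');P,uv=cloud(c)
    k=(abs(P[:,0]-495)<50)&(abs(P[:,1]+225)<45)&(P[:,2]>156)&(P[:,2]<170)&(P[:,1]>-262)
    r=P[k]
    if len(r)<20: print(n,len(r));continue
    f=least_squares(lambda p:np.hypot(r[:,0]-p[0],r[:,1]-p[1])-p[2],[495,-225,37],loss='soft_l1');print(n,f.x,np.median(abs(f.fun)),len(r))
c=load('top5')
cv2.imwrite('pics/tc5.png',cv2.resize(c['img'][230:330,300:500],None,fx=4,fy=4)[:,:,::-1])
# card + frame
h=hsv(c);m=((h[...,0]<8)|(h[...,0]>172))&(h[...,1]>90);m[:240]=0;m[325:]=0;m[:,:320]=0;m[:,:390]&=True;m[:,390:]=0
m,ce=big(m)
q=plane(c,np.argwhere(m)[:,::-1],71);print('frame',m.sum(),q.mean(0),cv2.minAreaRect(q[:,:2].astype(np.float32)))
E
```

```text
time_s: 8.12
eef_pos: [496.7, -288.6, 132.9]
orientation: [0.0, 0.719, -0.695, -0.0]
wrist_force: [0.1, -0.2, 0.0]
finger_gap: 42.6
grasp_force: 0.0
time_s: 8.87
eef_pos: [497.3, -289.0, 251.4]
orientation: [-0.001, 0.719, -0.695, 0.001]
wrist_force: [0.8, -0.0, -0.0]
finger_gap: 42.6
grasp_force: 0.0
top 0
scene [ 494.26216789 -222.77508375   37.54973286] 0.9835011779291989 191
frame 6 [511.36213101 -30.97453367  71.        ] ((511.3621520996094, -30.974422454833984), (2.4128705263137817e-05, 10.503219604492188), 0.1241907998919487)
```

View pics/tc5.png

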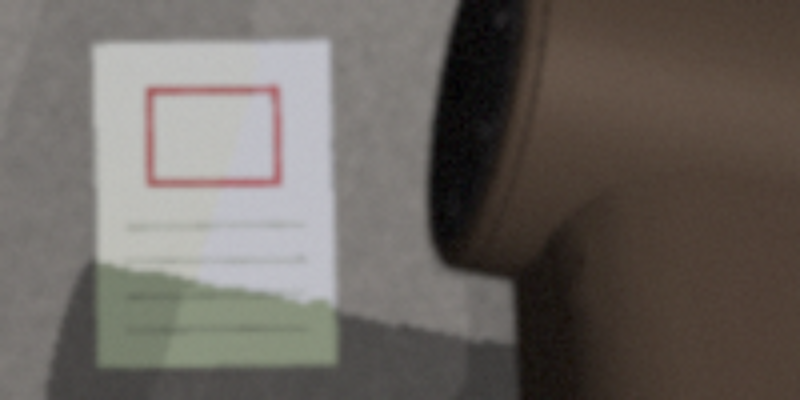

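The crop shows the whole red frame clear of the mug, with corners at about crop (147,90), (278,88), (280,184) and (149,186). The mug is released. I'll go to the stamp, taking a wrist shot over the card on the way.

```bash
python3 -m inch '-0.001 0.015 0 0 0 0;-0.001 0.03 0 0 0 0;-0.001 0.035 0 0 0 0;-0.001 0.035 0 0 0 0;-0.001 0.035 0 0 0 0;-0.001 0.035 0 0 0 0;-0.001 0.035 0 0 0 0;-0.001 0.03 0 0 0 0;-0.001 0.02 0 0 0 0;-0.001 0.01 0 0 0 0' 1 >/dev/null
python3 -m inch '0 0 0 0 0 0;0 0 0 0 0 0'
python3 -c "
from m import *
grab('wrist','w6');s=robot.state();print(s['eef_pos'])"
python3 -m inch '-0.001 0.015 0 0 0 0;-0.001 0.03 0 0 0 0;-0.001 0.035 0 0 0 0;-0.001 0.035 0 0 0 0;-0.001 0.035 0 0 0 0;-0.001 0.035 0 0 0 0;0 0.03 0 0 0 0;0 0.02 0 0 0 0;0 0.01 0 0 0 0;0 0 0 0 0 0' >/dev/null
python3 -m inch '0 0 0 0 0 0;0 0 0 0 0 0'
python3 -c "
from m import *
grab('wrist','w7');a=load('w6')['img'];b=load('w7')['img'];cv2.imwrite('pics/w67.png',cv2.resize(np.hstack([a,b]),(800,300),interpolation=cv2.INTER_AREA)[:,:,::-1])"
```

```text
time_s: 9.97
eef_pos: [486.4, -8.6, 248.4]
orientation: [0.0, 0.719, -0.695, -0.0]
wrist_force: [0.6, -0.2, 0.1]
finger_gap: 85.2
grasp_force: 0.0
[486.50080778  -9.13548863 248.4960101 ]
time_s: 11.02
eef_pos: [480.9, 234.9, 248.8]
orientation: [0.0, 0.719, -0.695, -0.0]
wrist_force: [-0.5, -0.5, 0.8]
finger_gap: 85.7
grasp_force: 0.0
```

View pics/w67.png

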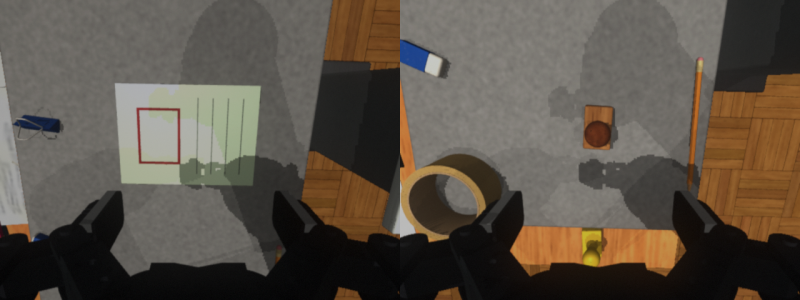

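Left: the frame is whole, at wrist pixels (221–288, 173–261). Right: the stamp is at wrist pixel (317,205), clear of the tape and the yellow look-alike. Now to measure both.

```bash
python3 - <<'E'
from m import *
w=load('w6');t=load('top5');w7=load('w7');t0=load('top0')
# frame: red mask -> contour outer box
def red(c,a):
    h=hsv(c);m=np.zeros((480,640),np.uint8);s=c['img'].astype(int)
    mm=((s[...,0]-s[...,1]>25)&(s[...,0]-s[...,2]>15));m[a[1]:a[3],a[0]:a[2]]=mm[a[1]:a[3],a[0]:a[2]];return m
for n,c,a in(('w',w,(205,160,305,275)),('top',t,(330,245,375,282))):
    m,_=big(red(c,a));q=plane(c,np.argwhere(m)[:,::-1],71);r=cv2.minAreaRect(q[:,:2].astype(np.float32))
    print('frame',n,m.sum(),r)
    P,uv=cloud(c,m);print('  z',np.median(P[:,2]))
# card outline from wrist
s=w['img'].astype(int);m=(s[...,1]-s[...,2]>8)&(s[...,1]>s[...,0]-2)&(s[...,1]>70);m[:120]=0;m[310:]=0;m[:,:160]=0;m[:,440:]=0
m,_=big(m);q=plane(w,np.argwhere(m)[:,::-1],71);print('card',cv2.minAreaRect(q[:,:2].astype(np.float32)),m.sum())
# stamp
h=hsv(w7);m=np.zeros((480,640),np.uint8);m[160:250,280:350]=((h[...,1]>90)&((h[...,0]<22)|(h[...,0]>170)))[160:250,280:350]
m,ce=big(m);P,uv=cloud(w7,m);print('stamp',m.sum(),np.percentile(P[:,2],[2,50,98]))
kn=P[:,2]>115;bl=(P[:,2]>84)&(P[:,2]<96)
ku=uv[kn];(kx,ky),kr=cv2.minEnclosingCircle(ku.astype(np.float32));print('knob px',kx,ky,kr,'cloud',P[kn].mean(0),P[kn].max(0)[2])
print('block',cv2.minAreaRect(P[bl][:,:2].astype(np.float32)))
q=plane(w7,uv[bl],90);print('block plane',cv2.minAreaRect(q[:,:2].astype(np.float32)))
# two-view knob: circle centre in top0 
h=hsv(t0);m=np.zeros((480,640),bool);m[270:305,222:262]=((h[...,1]>90)&((h[...,0]<20)|(h[...,0]>170)))[270:305,222:262]
P,uv=cloud(t0,m);k=uv[P[:,2]>115];tc,tr=cv2.minEnclosingCircle(k.astype(np.float32));print(tc,tr,'two view',two(w7,[kx,ky],t0,tc))
print('ray w7 at 120',plane(w7,[[kx,ky]],120),'top at 120',plane(t0,[tc],120))
E
```

```text
frame w 1320 ((534.8538818359375, -11.849128723144531), (52.274688720703125, 70.24015045166016), 0.9808743596076965)
  z 70.59851417021457
frame top 239 ((535.50390625, -11.07509994506836), (52.56332015991211, 71.64421844482422), 0.12505730986595154)
  z 71.1684076997035
card ((499.67791748046875, -12.453689575195312), (171.75399780273438, 126.11091613769531), 1.255408525466919) 24206
stamp 3093 [ 87.18544722  90.01507796 134.3662399 ]
knob px 315.8247375488281 214.01133728027344 21.4000244140625 cloud [482.4248711  214.8950183  130.83358392] 136.01272394032858
block ((482.3201904296875, 216.62472534179688), (50.06715774536133, 31.96790313720703), 88.3349838256836)
block plane ((482.32403564453125, 216.03736877441406), (49.808353424072266, 31.63991928100586), 88.37891387939453)
(240.17391967773438, 289.7065124511719) 6.741214275360107 two view (array([481.6670914 , 221.86428556,  97.44687285]), np.float64(1.377110886078395))
ray w7 at 120 [[482.34108706 217.01068117 120.        ]] top at 120 [[482.10643023 218.98900727 120.        ]]
```

Everything checks. The knob's rays from the two views agree at z = 120 within 2 mm, and depth gives its top at 136 (70 + 66). The block is 50×32 at (482.3, 217), with its long side at 88.4°. The frame's outer size is 52×70 at (535, -11.6), with its long side at 91°. Next I descend onto the knob.

```bash
python3 -m inch '0.0014 -0.009 0 0 0 0;0 -0.009 -0.008 0 0 0;0 0 -0.016 0 0 0;0 0 -0.016 0 0 0;0 0 -0.016 0 0 0;0 0 -0.014 0 0 0;0 0 -0.012 0 0 0;0 0 -0.008 0 0 0;0 0 0 0 0 0;0 0 0 0 0 0' 0
python3 - <<'E'
from m import *
c=grab('wrist','w8');print(robot.state()['eef_pos'])
h=hsv(c);m=np.zeros((480,640),np.uint8);m[150:330,270:365]=((h[...,1]>90)&((h[...,0]<22)|(h[...,0]>170)))[150:330,270:365]
m,ce=big(m);P,uv=cloud(c,m);kn=P[:,2]>115;bl=(P[:,2]>84)&(P[:,2]<96)
print(m.sum(),P[kn].mean(0),P[kn].min(0),P[kn].max(0));print('block',cv2.minAreaRect(P[bl][:,:2].astype(np.float32)))
E
```

```text
time_s: 11.9
eef_pos: [482.1, 217.5, 158.9]
orientation: [0.0, 0.719, -0.695, 0.0]
wrist_force: [-0.6, 0.7, -0.1]
finger_gap: 42.4
grasp_force: 0.0
[482.45762229 217.9634467  159.46686264]
6515 [482.58323921 213.26022455 130.62616652] [469.46827164 202.98201995 117.07188002] [495.76290976 228.05378546 136.60530679]
block ((482.27789306640625, 216.146728515625), (49.57889175415039, 32.08681106567383), 88.07089233398438)
```

```bash
python3 -m inch '0.0002 -0.001 -0.005 0 0 0;0 0 -0.008 0 0 0;0 0 -0.008 0 0 0;0 0 -0.008 0 0 0;0 0 -0.006 0 0 0;0 0 -0.004 0 0 0;0 0 0 0 0 0;0 0 0 0 0 0'
python3 -m inch '0 0 0 0 0 0;0 0 0 0 0 0;0 0 0 0 0 0;0 0 0 0 0 0;0 0 0 0 0 0;0 0 0 0 0 0' -1 50
```

```text
time_s: 12.62
eef_pos: [482.3, 217.3, 119.7]
orientation: [0.0, 0.719, -0.695, 0.0]
wrist_force: [-0.2, -0.4, 0.4]
finger_gap: 42.6
grasp_force: 0.0
time_s: 13.12
eef_pos: [482.5, 217.4, 120.3]
orientation: [-0.0, 0.719, -0.695, 0.0]
wrist_force: [-1.4, 0.4, 0.1]
finger_gap: 23.0
grasp_force: 48.9
```

Gripped. Now lift, carry to above the frame with a +2.7° turn, and check the stamp's pose in hand.

```bash
python3 -m inch '0 0 0.003 0 0 0;0 0 0.006 0 0 0;0 0 0.009 0 0 0;0 0 0.009 0 0 0;0 0 0.009 0 0 0;0 0 0.009 0 0 0;0 0 0.005 0 0 0' 
python3 -m inch '0.002 -0.008 0 0 0 0.004;0.004 -0.016 0 0 0 0.005;0.005 -0.022 0 0 0 0.005;0.006 -0.026 0 0 0 0.005;0.006 -0.026 0 0 0 0.005;0.006 -0.026 0 0 0 0.005;0.006 -0.026 0 0 0 0.005;0.006 -0.026 0 0 0 0.005;0.005 -0.022 0 0 0 0.005;0.004 -0.016 0 0 0 0.003' >/dev/null
python3 -m inch '0.002 -0.01 0 0 0 0;0.0006 -0.004 -0.005 0 0 0;0 0 -0.008 0 0 0;0 0 -0.007 0 0 0;0 0 0 0 0 0;0 0 0 0 0 0'
python3 - <<'E'
from m import *
c=grab('wrist','w9');grab('scene','scene9');print(robot.state()['eef_pos'])
E
```

```text
time_s: 13.7
eef_pos: [482.8, 217.7, 171.9]
orientation: [-0.001, 0.719, -0.695, 0.0]
wrist_force: [-0.0, 0.2, -0.2]
finger_gap: 23.6
grasp_force: 49.0
time_s: 15.03
eef_pos: [534.4, -10.1, 149.1]
orientation: [0.001, 0.736, -0.677, -0.0]
wrist_force: [-0.1, -0.9, -0.7]
finger_gap: 23.4
grasp_force: 49.0
[535.00224814  -9.98947014 149.99586318]
```

View pics/w9.png

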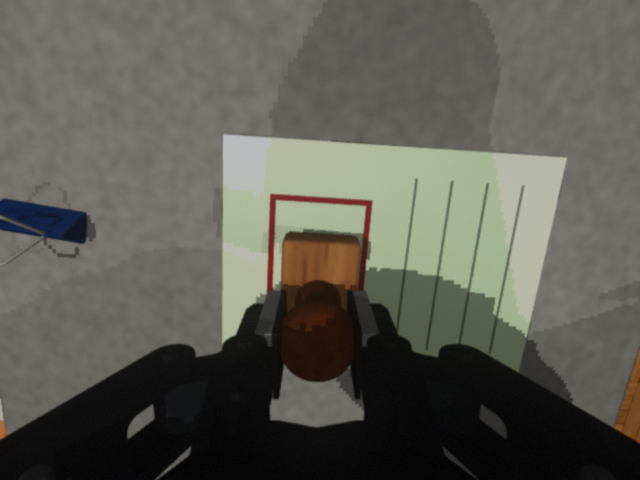

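The stamp is held upright over the frame: its front face is at (283–358, 233–250), and the frame's near edge runs from (272,197) to (371,203). Now the offset and twist, measured in this same view.

```bash
python3 - <<'E'
from m import *
c=load('w9');s=c['img'].astype(int)
orange=(s[...,0]-s[...,2]>35)&(s[...,1]-s[...,2]>8);m=np.zeros((480,640),bool);m[225:300,275:370]=orange[225:300,275:370]
m,_=big(m);P,uv=cloud(c,m);print('z pct',np.percentile(P[:,2],[1,5,25,50,75,95,99]))
zt=np.median(P[(P[:,2]>110)&(P[:,2]<128)][:,2]);top=P[abs(P[:,2]-zt)<2.5]
print('ztop',zt,'x',np.percentile(top[:,0],[1,99]),'y',np.percentile(top[:,1],[1,99]),len(top))
def line(p):
    vx,vy,x0,y0=cv2.fitLine(p.astype(np.float32),cv2.DIST_HUBER,0,.01,.01).ravel();
    return np.degrees(np.arctan(vy/vx)) if abs(vx)>abs(vy) else np.degrees(np.arctan2(vy,vx))%180,x0,y0
# front edge of top face: per column min y; side edges: per row min/max x
fe=np.array([top[i][np.argmin(top[i][:,1])] for i in [np.abs(top[:,0]-x)<.5 for x in np.arange(521,549,.7)] if i.any()])
print('front edge',line(fe[:,:2]))
for nm,f in(('lo',np.argmin),('hi',np.argmax)):
    e=np.array([top[i][f(top[i][:,0])] for i in [np.abs(top[:,1]-y)<.5 for y in np.arange(-33,-22,.7)] if i.any()])
    if len(e)>3: print('side',nm,line(e[:,:2]))
# frame lines at z=71
red=(s[...,0]-s[...,1]>45)&(s[...,0]-s[...,2]>40)&~m
def roi(a):
    k=np.zeros((480,640),bool);k[a[1]:a[3],a[0]:a[2]]=red[a[1]:a[3],a[0]:a[2]];return plane(c,np.argwhere(k)[:,::-1],71)[:,:2]
for n,a in(('near',(276,190,366,212)),('hi-x side',(262,210,280,285)),('lo-x side',(359,212,380,285))):
    q=roi(a);print(n,len(q),line(q),q.mean(0))
S=rot(robot.state()['orientation']);print('tool y deg',np.degrees(np.arctan2(S[1,1],S[0,1])),'tilt',S[:,2])
E
```

```text
z pct [113.9636263  116.06984262 116.98585662 117.50248344 117.9789133
 118.63172148 119.60990352]
ztop 117.50280864849049 x [519.2177712  550.27900265] y [-35.95224978 -14.46313623] 3561
front edge (np.float32(1.1264936), np.float32(533.9694), np.float32(-36.032135))
side lo (np.float32(90.95556), np.float32(518.9741), np.float32(-28.708668))
side hi (np.float32(93.42627), np.float32(550.51874), np.float32(-28.81169))
near 411 (np.float32(0.99521965), np.float32(535.91113), np.float32(-45.41974)) [535.76683488 -45.4125505 ]
hi-x side 351 (np.float32(90.96874), np.float32(559.416), np.float32(-18.152966)) [559.41873173 -18.12967397]
lo-x side 117 (np.float32(90.87976), np.float32(510.83517), np.float32(-34.627914)) [510.84191293 -34.64910904]
tool y deg -175.2864006887516 tilt [-6.18748788e-05 -1.21550239e-04 -9.99999991e-01]
```

The twist matches to about 0.1°. The offset left is about (+0.4, -0.8) mm. I'll correct it and lower to just above the card.

```bash
python3 -m inch '0.0004 -0.0008 -0.003 0 0 0;0 0 -0.005 0 0 0;0 0 -0.005 0 0 0;0 0 -0.004 0 0 0;0 0 -0.003 0 0 0;0 0 -0.002 0 0 0;0 0 -0.001 0 0 0;0 0 0 0 0 0;0 0 0 0 0 0'
python3 -m inch '0 0 -0.001 0 0 0;0 0 -0.001 0 0 0;0 0 0 0 0 0'
python3 -m inch '0 0 -0.001 0 0 0;0 0 0 0 0 0;0 0 0 0 0 0'
python3 -m inch '0 0 -0.001 0 0 0;0 0 0 0 0 0;0 0 0 0 0 0'
```

```text
time_s: 15.88
eef_pos: [535.4, -11.5, 127.1]
orientation: [-0.0, 0.735, -0.678, 0.0]
wrist_force: [-0.5, -0.1, -1.6]
finger_gap: 22.8
grasp_force: 49.0
time_s: 16.13
eef_pos: [535.3, -11.5, 124.9]
orientation: [-0.0, 0.735, -0.678, -0.0]
wrist_force: [0.8, -0.3, -1.3]
finger_gap: 23.0
grasp_force: 49.0
time_s: 16.38
eef_pos: [535.3, -11.5, 124.0]
orientation: [0.0, 0.735, -0.678, -0.0]
wrist_force: [-0.0, 0.3, -0.7]
finger_gap: 23.4
grasp_force: 49.0
time_s: 16.63
eef_pos: [535.3, -11.5, 122.9]
orientation: [0.0, 0.735, -0.678, -0.0]
wrist_force: [-0.4, -0.5, -0.4]
finger_gap: 23.1
grasp_force: 49.0
```

```bash
for i in 1; do :; done
python3 -m inch '0 0 -0.001 0 0 0;0 0 0 0 0 0;0 0 0 0 0 0' | grep -E 'eef|wrist'
python3 -m inch '0 0 -0.0007 0 0 0;0 0 0 0 0 0;0 0 0 0 0 0'| grep -E 'eef|wrist'
python3 -m inch '0 0 -0.0007 0 0 0;0 0 0 0 0 0;0 0 0 0 0 0'| grep -E 'eef|wrist'
```

```text
eef_pos: [535.4, -11.5, 122.0]
wrist_force: [-0.2, -0.2, -0.9]
eef_pos: [535.4, -11.5, 121.4]
wrist_force: [-0.9, 0.6, 0.3]
eef_pos: [535.4, -11.5, 120.7]
wrist_force: [-0.9, -0.5, 3.0]
```

```bash
python3 -m inch '0 0 -0.0007 0 0 0;0 0 0 0 0 0;0 0 0 0 0 0;0 0 0 0 0 0'| grep -E 'eef|wrist'
python3 - <<'E'
from m import *
f=[]
for i in range(6): c=grab('wrist','w10');f.append(robot.state()['wrist_force'])
print('F',np.mean(f,0).round(2),np.std(f,0).round(2))
s=c['img'].astype(int)
def line(p):
    vx,vy,x0,y0=cv2.fitLine(p.astype(np.float32),cv2.DIST_HUBER,0,.01,.01).ravel();return np.degrees(np.arctan2(vy,vx))%180,x0,y0
red=(s[...,0]-s[...,1]>45)&(s[...,0]-s[...,2]>40)
orange=(s[...,0]-s[...,2]>35)&(s[...,1]-s[...,2]>8)
cv2.imwrite('pics/w10c.png',cv2.resize(c['img'][130:330,220:420],None,fx=3,fy=3)[:,:,::-1])
P,uv=cloud(c,orange);k=(uv[:,0]>260)&(uv[:,0]<390)&(uv[:,1]>150)&(uv[:,1]<300);P=P[k]
zt=np.median(P[(P[:,2]>84)&(P[:,2]<96)][:,2]);top=P[abs(P[:,2]-zt)<2.5];print(zt,top.min(0),top.max(0),len(top))
fe=np.array([top[i][np.argmin(top[i][:,1])] for i in [np.abs(top[:,0]-x)<.5 for x in np.arange(522,549,.7)] if i.any()]);print('front',line(fe[:,:2]))
for nm,g in(('lo',np.argmin),('hi',np.argmax)):
    e=np.array([top[i][g(top[i][:,0])] for i in [np.abs(top[:,1]-y)<.5 for y in np.arange(-34,-24,.7)] if i.any()]);print(nm,line(e[:,:2]))
Q=plane(c,np.argwhere(red)[:,::-1],71)[:,:2]
for n,b in(('near',(515,555,-52,-41)),('hi',(555,566,-38,-5)),('lo',(505,515,-38,-5))):
    q=Q[(Q[:,0]>b[0])&(Q[:,0]<b[1])&(Q[:,1]>b[2])&(Q[:,1]<b[3])];print(n,len(q),line(q) if len(q)>5 else '')
E
```

```text
eef_pos: [535.4, -11.5, 120.1]
wrist_force: [-1.5, -0.4, 4.2]
F [-1.31  0.23  4.01] [0.43 0.21 0.38]
88.40121065330555 [519.91944232 -37.7929355   85.93980274] [551.86655017 -11.776296    90.87186574] 3536
front (np.float32(0.96390295), np.float32(537.86005), np.float32(-37.36786))
lo (np.float32(92.11737), np.float32(520.1956), np.float32(-28.873455))
hi (np.float32(91.928665), np.float32(551.60046), np.float32(-29.358738))
near 491 (np.float32(1.0266725), np.float32(535.04755), np.float32(-45.4668))
hi 373 (np.float32(90.6754), np.float32(559.5701), np.float32(-22.489023))
lo 234 (np.float32(90.88311), np.float32(510.75836), np.float32(-28.013115))
```

View pics/w10c.png

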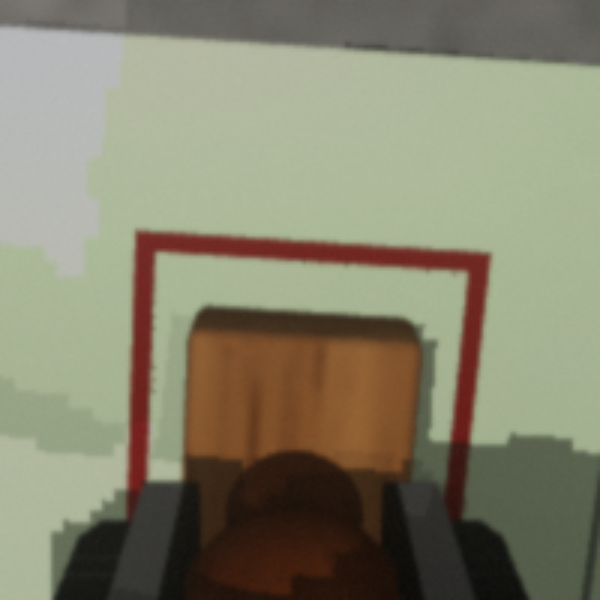

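The stamp is flat in the frame, centred within about 0.7 mm and parallel within about 1° (block front edge at crop (190–420, 320), frame edge at (140–488, 245)). The push is 4 N now, so I'll raise it to about 6 N.

```bash
python3 -m inch '-0.0003 0 -0.0004 0 0 0;0 0 -0.0004 0 0 0;0 0 0 0 0 0;0 0 0 0 0 0;0 0 0 0 0 0;0 0 0 0 0 0'
python3 - <<'E'
from m import *
from scipy.optimize import least_squares
f=[]
for i in range(8): robot.camera('wrist');s=robot.state();f.append(s['wrist_force'])
print('F',np.mean(f,0).round(2),np.std(f,0).round(2),s['time_s'],s['grasp_force'])
c=grab('top','top11');P,uv=cloud(c)
k=(abs(P[:,0]-495)<50)&(abs(P[:,1]+225)<45)&(P[:,2]>156)&(P[:,2]<170)&(P[:,1]>-262);r=P[k]
g=least_squares(lambda p:np.hypot(r[:,0]-p[0],r[:,1]-p[1])-p[2],[495,-225,37],loss='soft_l1');print('mug',g.x,len(r))
E
```

```text
time_s: 18.52
eef_pos: [535.3, -11.5, 119.4]
orientation: [-0.0, 0.735, -0.678, 0.0]
wrist_force: [-1.1, -0.4, 4.8]
finger_gap: 23.2
grasp_force: 49.5
F [-1.17  0.08  5.69] [0.52 0.27 0.34] 18.9167 49.485516138374805
mug [ 494.87457176 -223.28393003   37.29631228] 256
```

```bash
python3 -c "
from bench import robot
print(robot.sign_off())"
```

```text
the job is handed in; nothing more can be done
None
```

I handed the job in at about 19 s: the mug was released within about 2 mm of the blue spot's centre, and the stamp is still gripped and pressed at about 6 N, within about 1 mm of the frame's centre and about 1° of its long side.

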